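Set the centrifuge programme selector and start it

ROBOT

A 7-joint arm with a two-finger parallel gripper is mounted at the origin on the work surface. World frame = base frame: x ahead of the robot, y to its left, z up, the work surface at z = 0. Lengths are in m, angles in rad, forces in N, time in s.
With the tool pointing down it reaches from about 0.4 to 0.9 m from the base axis. Payload 5.6 kg.
Tool frame: the origin (TCP) lies midway between the tips of the shut fingers; the grasp point (between the pads) lies 19 mm behind it; z points along the fingers, y is the line along which they close (so a half turn about z gives the same grasp; the last joint's range is limited). The gripper opens to 92 mm and grips with 3 to 60 N. Pads are 20 mm wide; open, the fingers measure 128 mm over their backs; the gripper's body (75 mm by 189 mm) begins 69 mm behind the grasp point.
Start: joints at [-1.335, 0.468, -0.012, 1.603, 0.006, 1.071, -0.056], TCP at [0.179, 0.625, 0.215] pointing down, gripper open.
Joint ranges: [-2.53, 2.53], [-0.31, 2.02], [-1.57, 1.55], [0.28, 2.44], [-1.29, 4.43], [0.15, 1.84], [-2.92, 2.92]. Speed limits (rad/s): [2.57, 2.57, 3.14, 3.14, 3.14, 3.14, 3.14].

INTERFACE

Orientations are given as a 3x3 rotation matrix whose columns are the frame's x, y, z axes.
In Python, from station import env, effector, solver, viewer, workorder, search_frame, tip_of gives the robot as it stands. Calls block until the motion is done:
- env.reach(position, orientation): joint-space move of the TCP to a pose.
- env.movel(position, frame=None, rate=0.15): straight line of the TCP; frame=None keeps the orientation; rate is the mean speed in m/s.
- env.goto_joints(angles): joint-space move.
- effector.release() and effector.grasp(squeeze=None): open the fingers fully, or close them until they stop; squeeze is the grip in N (None keeps the last).
- env.pause(seconds).
- solver.inverse_kinematics(position, orientation): joint angles nearest the present ones, or None.
- env.sense(): the state.
- viewer.read_camera(name): name is "scene" or "side" or "wrist"; returns (picture, depth): 420x560x3 uint8, red, green, blue; 420x560 float32, m along the optical axis (not along the pixel's ray), 0 where there is no reading.
- viewer.camera_info(name): a dict with "intrinsics" (3x3 intrinsics, pixels), "eye" and "rotation" of the camera in the world; the wrist camera has in their place "T_tool_cam" (4x4, takes a point from camera to tool coordinates, whose origin is the TCP and whose axes are the flange's). Camera axes: x right, y up, looking along -z (the intrinsics and any distortion apply to the point x, -y, -z); pixel columns grow to the right and rows downward; lengths in m; the calibration is good to about 2 mm. A picture is of the moment at which its call begins: read the wrist's pose just before it. camera_info takes no time and is no camera call.
A pose or a line that the arm cannot do raises env.PlanningError and nothing moves.
- workorder.finish_job(): hands the job in; it is judged then, once.
Trained networks look in the newest picture that a camera, given by its name, has taken for a name from the list of things; names that differ only in an ending like _2 or _b are one class to them, and where a whole thing is asked for, a point or a joint stands for the part that bears it (a point fixed in the world has none). Each returns a list of dicts, best first, with "score" (0 to 1); they miss things now and then, are a little off and sometimes report something else, mostly with a low value. They report only what shows in the picture. A call takes as long as a camera call.
- search_frame(camera, name): "at" ([x, y, z] in m, in world coordinates, good to about 4 mm: the middle of the surface that is visible of it).
- tip_of(camera, name): "at" ([x, y, z] in m, in world coordinates, good to about 4 mm: a listed point, or the origin of a listed thing).
The state is a dict: "t": time; "joint_positions": joint angles; "joint_velocities": joint speeds; "tau": joint torques, N m; "ee_pos": TCP position; "tcp_rot": TCP orientation; "wrist_force": force on the tool from outside, world axes, zero at the start; "moment": the same for the moment, N m; "gripper_width": finger opening in m; "grasp_force": force on a finger pad.
Only numpy, scipy, OpenCV 4.12 (cv2) and the standard library are available. Lean on these libraries where they do the work, as an engineer would, in place of code of your own. Each camera call takes 0.05 s, during which the arm holds its last target. There are 200 camera calls.

TASK

Turn the black selector knob on the small centrifuge's sloping front panel until its white line clicks in at the green mark (not the orange one), and let go of it. Then press the blue start button all the way in and release it; don't press it before the knob is set, and leave the tube rack, bottle and tip box where they are.

Things in the scene. Friction and masses are not known exactly. Their poses are not given: they have to be found in the camera images.
- machine: Cream benchtop microcentrifuge, fixed, 300 mm deep (x), 240 wide (y). Origin on the bench; x points from its front (robot side) to its rear, z up. Its dark control panel slopes 30 degrees: it rises from 50 mm high at the front edge (x = -160 mm) to 122 mm (x = -35 mm), so a tool square to it leans 30 degrees, upper end to the robot. Behind it the top is flat; the round lid there is 146 mm high.
- selector_grip (a point): Point on the selector knob's axis at a good grip height. z: the knob's axis, squarely out of the panel; x: along the bar to its end with the white line (turns with the knob). Black bar 42 mm long (x), 14 thick (y), gripped across the 14, on a round flange 44 mm across. Along z from this point: bar top +9 mm, flange top -22 mm, panel -32 mm.
- selector (a joint): Knob angle in rad: 0 with the white line straight up the slope, growing clockwise seen facing the panel (line toward machine -y), limits +-1.2. Sprung detents at -1.05, -0.35, +0.35 and +1.05; let go, it snaps to the nearest; about 0.1 N m turns it past them. It starts at or near a middle detent; the coloured marks are at the outer ones.
- pointer (a point): The spot on the panel's face, 40 mm from the knob's axis, that the white line points at; moves with the knob.
- green_mark: Green disc, 16 mm across, flat on the panel 40 mm from the knob's axis, at one of the outer detents (left or right, it varies). Origin at its centre on the panel's face. The knob is to be set to it.
- orange_mark: Orange disc of the same size at the opposite outer detent; the wrong setting. Origin at its centre.
- start_top (a point): Centre of the top face of the blue round start button, 30 mm across, 112 mm from the knob's axis toward machine -y, at the same place along the slope. z points squarely out of the panel.
- start (a joint): Button travel in m: 0 out, 0.006 fully in. It moves along the panel's normal; a spring needs about 5 N to push it fully in and brings it back.
- tube_rack: Loose blue rack 70 x 130 mm with capped tubes, 82 mm high, beside the machine on its +y side. Bystander. Origin under its centre.
- reagent: Loose amber bottle, 60 mm across, 120 mm high, beside the machine on its -y side. Bystander. Origin under its centre.
- tip_box: Loose green box with a pale lid, 122 x 82 mm, 62 mm high, behind the bottle. Bystander. Origin under its centre.

How it is judged:
On the way, in this order (a step that is already met when the one before it is completed fails the run):
1. the selector stands at the green mark, let go (distance between pointer and green_mark below 0.006 m and contact force between the fingers and selector below 0.2 N), for 0.3 s.
2. the start button is pressed fully in with the selector at the green mark (distance between pointer and green_mark below 0.006 m and value of joint start above 0.0045 m), for 0.03 s.
At the end, for the whole second after the job is handed in: The spot the knob's white line points at is within 6 mm of the green mark's centre (about 8 degrees) with the knob at rest, and the start button, having been pressed at least 4.5 mm in, is out again (within 1.5 mm) (distance between pointer and green_mark below 0.006 m and value of joint start below 0.0015 m and angular speed of selector below 0.1 rad/s); the robot touches nothing.
It fails at once if the start button is pressed while the selector is not at the green mark (value of joint start above 0.003 m and distance between pointer and green_mark above 0.008 m).
It fails at once if the tube rack is shifted more than 25 mm or tipped (distance of tube_rack from where it was at the start of the episode above 0.025 m or angle between tube_rack's own z axis and vertical above 0.35 rad).
It fails at once if the bottle is shifted more than 25 mm or tipped (distance of reagent from where it was at the start of the episode above 0.025 m or angle between reagent's own z axis and vertical above 0.35 rad).
It fails at once if the tip box is shifted more than 25 mm or tipped (distance of tip_box from where it was at the start of the episode above 0.025 m or angle between tip_box's own z axis and vertical above 0.35 rad).
It also fails if it takes over 45 s, if anything falls off the work surface, if the arm or the gripper's body presses on something with over 40 N, if the wrist force passes 120 N, or if a joint passes its speed limit or range.

## Working session

There is one attempt and no reset: what is moved stays moved. The work goes in short steps, each a Python script; the robot and the scene stay as the last script left them, time stands still between calls to the robot, and variables do not carry over. Pictures are saved under pics/ and viewed, at most 10 in all, crops included, and the job is handed in when it is done.

```bash
mkdir -p pics; ls; python3 - <<'E'
from station import *
import cv2,numpy as np
for c in("scene","side"):
    p,d=viewer.read_camera(c); cv2.imwrite(f"pics/{c}0.png",p[:,:,::-1])
    for n in("selector_grip","pointer","green_mark","orange_mark","start_top","machine","reagent"):
        print(c,n,[(np.round(r["at"],4).tolist(),round(r["score"],2)) for r in tip_of(c,n)[:2]])
    i=viewer.camera_info(c);print(i["eye"],i["rotation"],i["intrinsics"])
print(env.sense()["t"])
E
```

```text
pics
scene selector_grip [([0.4994, 0.1774, 0.1163], 0.88), ([0.5417, 0.1497, 0.1042], 0.38)]
scene pointer [([0.5425, 0.1528, 0.1019], 0.8)]
scene green_mark [([0.5423, 0.2044, 0.0984], 0.54), ([0.5011, 0.1781, 0.113], 0.47)]
scene orange_mark [([0.5021, 0.1798, 0.1152], 0.28), ([0.5423, 0.1524, 0.1075], 0.27)]
scene start_top [([0.4688, 0.0719, 0.1079], 0.6)]
scene machine [([0.5942, 0.1047, 0.0013], 0.72)]
scene reagent [([0.4116, -0.0507, -0.0016], 0.81)]
[0.9801518  0.65330715 0.94235242] [[-0.80257166 -0.46333777  0.37576168]
 [ 0.5963649  -0.60721796  0.52500977]
 [-0.01508761  0.64544904  0.76365431]] [[443.30118869   0.         279.34007604]
 [  0.         443.30118869 209.16470378]
 [  0.           0.           1.        ]]
side selector_grip [([0.4951, 0.1775, 0.1108], 0.92)]
side pointer [([0.4693, 0.0695, 0.1078], 0.73)]
side green_mark [([0.5395, 0.2044, 0.0983], 0.56)]
side orange_mark []
side start_top [([0.4685, 0.0711, 0.1096], 0.49)]
side machine [([0.5947, 0.1016, -0.0022], 0.9)]
side reagent [([0.5708, -0.1453, -0.0022], 0.38)]
[ 0.39505994 -0.77035916  0.86905609] [[ 0.9849886   0.1058374  -0.13636678]
 [-0.17228164  0.65213432 -0.73826815]
 [ 0.01079308  0.75067921  0.66057871]] [[545.79468839   0.         271.40257353]
 [  0.         545.79468839 212.11587325]
 [  0.           0.           1.        ]]
0.8
```

View pics/scene0.png

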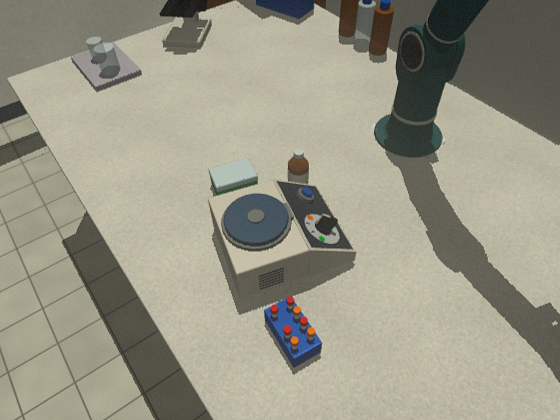

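View pics/side0.png

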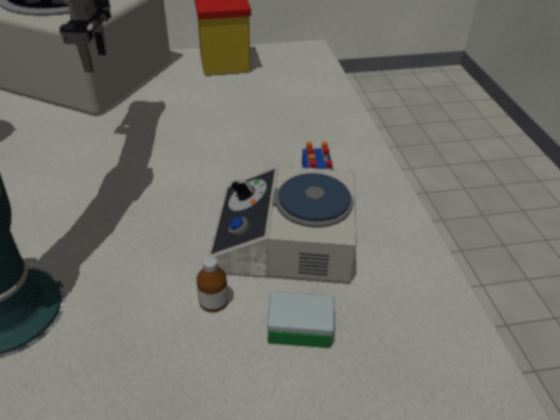

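The scene picture shows the green mark at about (322,239), on the machine's +y side. Orange is at (310,217) and the button at (307,193). So the target angle is -1.05. Next I'll move to a hover square to the panel and measure from close up.

```bash
cat > h.py <<'E'
from station import *
import cv2,numpy as np
def Rm(yaw,a,flip=0):
    """tool frame square to panel; a = knob angle (bar dir) ; tool x along bar (or opposite)"""
    c,s=np.cos(yaw),np.sin(yaw); W=np.array([[c,-s,0],[s,c,0],[0,0,1]])
    n=W@[-.5,0,3**.5/2]; up=W@[3**.5/2,0,.5]; my=W@[0,1,0]
    bx=np.cos(a)*up-np.sin(a)*my   # white-line direction
    if flip: bx=-bx
    z=-n; return np.column_stack([bx,np.cross(z,bx),z]),n,up,my
E
python3 - <<'E'
from h import *
yaw=-.3; k=np.array([.4985,.1775,.113])
s=env.sense(); print(s["tcp_rot"].round(2).tolist() if hasattr(s["tcp_rot"],'round') else s["tcp_rot"]); print(viewer.camera_info("wrist"))
for f in (0,1):
  for a in (.35,-.35,-1.05,-1.2):
    R,n,up,my=Rm(yaw,a,f)
    for h in (.2,.019*-1):
      q=solver.inverse_kinematics(k+n*h,R); print(f,a,h,None if q is None else np.round(q,2))
E
```

```text
[[-0.96, 0.28, 0.0], [0.28, 0.96, 0.0], [-0.0, 0.0, -1.0]]
{'intrinsics': array([[367.63280739,   0.        , 275.0343887 ],
       [  0.        , 367.63280739, 208.97574073],
       [  0.        ,   0.        ,   1.        ]]), 'T_tool_cam': array([[ 1.42399217e-03,  9.54557214e-01,  2.98024324e-01,
         8.54685431e-02],
       [ 9.99998703e-01, -1.58368085e-03,  2.94350664e-04,
         8.76920342e-04],
       [ 7.52949966e-04,  2.98023518e-01, -9.54558231e-01,
        -1.71466632e-01],
       [ 0.00000000e+00,  0.00000000e+00,  0.00000000e+00,
         1.00000000e+00]])}
0 0.35 0.2 [-0.69 -0.08 -0.19  2.21  0.62  0.89  2.81]
0 0.35 -0.019 [-0.57  0.36 -0.09  2.27  1.2   0.48  2.33]
0 -0.35 0.2 [-1.12 -0.1   0.21  2.24  0.66  0.92 -2.82]
0 -0.35 -0.019 [-1.18  0.41  0.63  2.3   0.79  0.25 -2.9 ]
0 -1.05 0.2 [-1.2  -0.11  0.28  2.24  0.67  0.93 -2.13]
0 -1.05 -0.019 [-1.16  0.4   0.61  2.3   0.82  0.26 -2.23]
0 -1.2 0.2 [-1.21 -0.11  0.29  2.24  0.67  0.93 -1.98]
0 -1.2 -0.019 [-1.16  0.4   0.61  2.3   0.82  0.26 -2.08]
1 0.35 0.2 [-1.21 -0.11  0.29  2.24  0.67  0.93 -0.39]
1 0.35 -0.019 [-1.11  0.39  0.54  2.3   0.89  0.28 -0.55]
1 -0.35 0.2 [-1.14 -0.11  0.22  2.24  0.66  0.92  0.32]
1 -0.35 -0.019 [-1.01  0.37  0.43  2.29  0.98  0.32  0.07]
1 -1.05 0.2 [-1.   -0.1   0.09  2.23  0.64  0.91  1.04]
1 -1.05 -0.019 [-0.9   0.36  0.29  2.29  1.06  0.36  0.7 ]
1 -1.2 0.2 [-0.98 -0.09  0.07  2.23  0.64  0.91  1.19]
1 -1.2 -0.019 [-0.88  0.36  0.26  2.29  1.07  0.37  0.84]
```

```bash
cat >> h.py <<'E'
def look(name,names,fn):
    s=env.sense(); T=np.eye(4);T[:3,:3]=s["tcp_rot"];T[:3,3]=s["ee_pos"]
    p,d=viewer.read_camera("wrist"); ci=viewer.camera_info("wrist"); K=ci["intrinsics"]
    v,u=np.mgrid[:420,:560]
    C=np.stack([(u-K[0,2])/K[0,0]*d,-(v-K[1,2])/K[1,1]*d,-d,np.ones_like(d)],-1)
    P=(C@(T@ci["T_tool_cam"]).T)[...,:3]; P[d==0]=np.nan
    cv2.imwrite(fn,p[:,:,::-1]); np.savez("last.npz",P=P,p=p)
    for n in names: print(n,[(np.round(r["at"],4).tolist(),round(r["score"],2)) for r in tip_of("wrist",n)[:2]])
    return p,P
E
python3 - <<'E'
from h import *
yaw=-.3; k=np.array([.4985,.1775,.113])
R,n,up,my=Rm(yaw,0,1)
s=env.sense(); env.movel(np.array(s["ee_pos"])+[0,0,.12],rate=.2)
env.reach(k+n*.17-my*.03,R)
p,P=look("w",["selector_grip","pointer","green_mark","orange_mark","start_top"],"pics/w1.png")
print(env.sense()["t"])
hsv=cv2.cvtColor(p,cv2.COLOR_RGB2HSV)
for nm,lo,hi in(("green",(45,100,60),(80,255,255)),("orange",(5,150,120),(20,255,255)),("blue",(105,130,60),(125,255,255))):
    m=cv2.inRange(hsv,lo,hi); c,l,st,ce=cv2.connectedComponentsWithStats(m)
    for j in np.argsort(-st[1:,4])[:2]+1: print(nm,st[j,4],ce[j].round(),np.nanmedian(P[l==j],0).round(4))
E
```

```text
selector_grip [([0.4956, 0.1798, 0.1126], 0.96)]
pointer []
green_mark [([0.5402, 0.2026, 0.0974], 0.5)]
orange_mark [([0.5198, 0.1407, 0.096], 0.6)]
start_top [([0.4755, 0.0671, 0.1021], 0.61)]
3.6833
green 1062 [ 79. 197.] [ 0.5115 -0.1263  0.0266]
green 158 [338. 198.] [0.5384 0.205  0.0996]
orange 129 [272. 200.] [0.5195 0.1383 0.0994]
orange 73 [480. 246.] [0.6969 0.3624 0.0823]
blue 2793 [430. 224.] [0.6904 0.3148 0.0489]
blue 638 [193. 186.] [0.472  0.0722 0.1059]
```

View pics/w1.png

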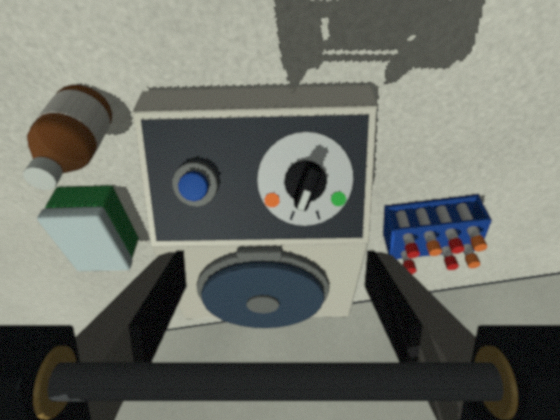

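The wrist view shows green at (338,198), orange at (272,200) and the button at (193,186). The white line, around (303,200), points at the left tick at about (292,215), so the knob is near +0.35. I need to turn it about -1.4 rad to reach green. I'll refine with a plane fit and grip it.

```bash
python3 - <<'E'
from h import *
z=np.load("last.npz");P,p=z["P"],z["p"]
q=np.concatenate([P[130:230,225:250].reshape(-1,3),P[215:235,170:350].reshape(-1,3)]);q=q[~np.isnan(q).any(1)]
c=q.mean(0);nf=np.linalg.svd(q-c)[2][2];nf*=np.sign(nf[2])
g=np.array([.5384,.205,.0996]);o=np.array([.5195,.1383,.0994])
yaw=-.276; R,n,up,my=Rm(yaw,.35,1)
print("fit n",nf,"model n",n,"dist of marks",(g-c)@n,(o-c)@n)
b=(g+o)/2-up*.0199; b-=n*((b-c)@n); k=b+n*.032; print("grip",k)
# white line
gray=p.min(2)[185:212,292:325]; print("knob-top bright px")
m=np.argwhere(gray>150); print(len(m))
hk=P[150:210,280:330].reshape(-1,3); hh=(hk-c)@n; print("max height over panel",np.nanpercentile(hh,[90,95,98,99.5]))
tt=hk[hh>.036]; e=tt-b; xy=np.c_[e@up,e@my]; print("top centre(up,my)",(xy.min(0)+xy.max(0))/2,xy.mean(0),len(tt))
v=cv2.PCACompute2(xy.astype(np.float32),None)[1][0]; v=v*np.sign(v[0]);print("bar angle",np.arctan2(-v[1],v[0]))
E
```

```text
fit n [-0.48201418  0.13361028  0.86591606] model n [-0.48107658  0.13625461  0.8660254 ] dist of marks 0.0021497316721702862 0.0019806913489820504
grip [0.49796742 0.18042515 0.11547429]
knob-top bright px
326
max height over panel [0.04014021 0.04079731 0.04127412 0.04180908]
top centre(up,my) [-0.00109992 -0.00013073] [-1.35897834e-03 -1.33791733e-05] 653
bar angle 0.36025348
```

```bash
python3 - <<'E'
from h import *
yaw=-.276; k=np.array([.498,.1804,.1155]); a0=.355
R,n,up,my=Rm(yaw,a0,1); k=k-up*.0007; t=k-n*.014
effector.release()
env.reach(k+n*.09,R); env.movel(t,R,rate=.08)
print(env.sense()["t"],env.sense()["wrist_force"])
effector.grasp(20)
s=env.sense();print("w",s["gripper_width"],s["grasp_force"],s["wrist_force"])
for a in np.linspace(a0,-1.07,9)[1:]:
    env.reach(t,Rm(yaw,a,1)[0]); s=env.sense()
    print(round(a,2),round(s["t"],2),round(s["gripper_width"],4),np.round(s["wrist_force"],1),np.round(s["moment"]@n,2))
env.pause(.2); effector.release(); env.pause(.3)
env.movel(t+n*.1,rate=.12)
Rh=Rm(yaw,0,1)[0]; env.reach(k+n*.16-my*.04,Rh)
p,P=look("w",["pointer","green_mark","start_top"],"pics/w2.png"); print(env.sense()["t"])
E
```

```text
5.8333 [ 0.89493032  0.04724436 -0.17122555]
w 0.013498340638332896 20.000657737255096 [-3.59018334 -2.07091323  1.99751035]
0.18 7.27 0.0142 [-5.2 -2.4  3.7] -0.02
-0.0 7.54 0.0138 [-5.3 -3.1  4.4] -0.02
-0.18 7.83 0.0135 [-6.6 -2.9  5.9] 0.09
-0.36 8.11 0.0138 [-6.2 -3.2  5.6] 0.01
-0.54 8.39 0.014 [-6.  -3.5  6.5] -0.15
-0.71 8.68 0.0136 [-7.1 -3.5  6.7] 0.02
-0.89 8.96 0.0141 [-6.4 -5.3  7.7] 0.06
-1.07 9.24 0.0137 [-6.2 -4.3  7.8] -0.0
pointer [([0.541, 0.2061, 0.1012], 0.68)]
green_mark [([0.5409, 0.2027, 0.0998], 0.67)]
start_top [([0.4716, 0.067, 0.1066], 0.96), ([0.4947, 0.1805, 0.1117], 0.23)]
13.0083
```

View pics/w2.png

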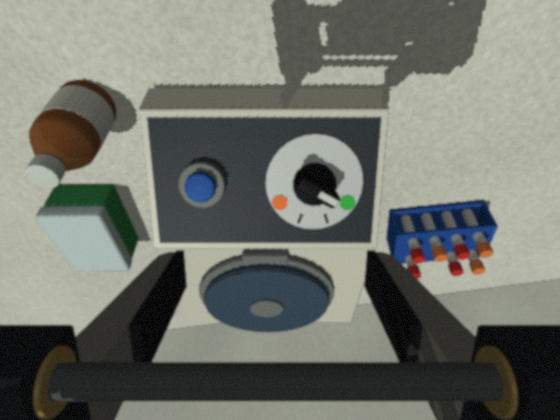

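The knob's white line now ends at the green disc, about (347,202). Next is the button, pressed with the fingers shut.

```bash
python3 - <<'E'
from h import *
yaw=-.276; R,n,up,my=Rm(yaw,0,1)
top=np.array([.498,.1804,.1155])-n*.032-my*.112+n*.021; print(top)
env.reach(top+n*.08,R); effector.grasp(10)
env.movel(top+n*.008,R,rate=.08); env.pause(.2)
f0=env.sense()["wrist_force"]@n; print("f0",f0)
for d in np.arange(.004,-.0125,-.001):
    env.movel(top+n*d,R,rate=.03); env.pause(.1); s=env.sense(); f=s["wrist_force"]@n-f0
    print(round(d,3),round((s["ee_pos"]-top)@n,4),round(f,1))
    if f>14: break
env.pause(.15)
env.movel(top+n*.1,R,rate=.12)
env.reach(top+n*.16+my*.07,R)
p,P=look("w",["pointer","green_mark","start_top"],"pics/w3.png"); print(env.sense()["t"],env.sense()["wrist_force"])
E
```

```text
[0.47277081 0.07114004 0.10597372]Traceback (most recent call last):
  File "<stdin>", line 4, in <module>
station.PlanningError: the arm cannot take that pose within its joint ranges
```

```bash
python3 - <<'E'
from h import *
from scipy.spatial.transform import Rotation as Ro
yaw=-.276; R,n,up,my=Rm(yaw,0,1)
top=np.array([.47277,.07114,.10597])
for tilt in (0,.1,.2,.3):
  for f in (0,1):
    for a in np.arange(-1.6,1.6,.4):
      R=Ro.from_rotvec(my*tilt).as_matrix()@Rm(yaw,a,f)[0]
      Q=[solver.inverse_kinematics(top+n*h,R) for h in(.08,.03,0,-.01)]
      if any(q is not None for q in Q): print(tilt,f,round(a,1),[q is not None for q in Q],np.round(next(q for q in Q if q is not None),2), R[:,2].round(2))
E
```

```text
0 0 -1.6 [False, False, True, True] [ 0.66  0.67 -1.31  2.39  1.6   0.97 -2.02] [ 0.48 -0.14 -0.87]
0 0 -1.2 [False, False, True, True] [ 0.66  0.67 -1.31  2.39  1.6   0.97 -2.42] [ 0.48 -0.14 -0.87]
0 0 -0.8 [False, False, True, True] [-0.34  0.24 -0.12  2.43  1.41  0.37 -2.82] [ 0.48 -0.14 -0.87]
0 0 -0.0 [False, False, True, True] [-0.38  0.23 -0.09  2.44  1.4   0.37  2.67] [ 0.48 -0.14 -0.87]
0 0 0.4 [False, False, True, True] [-0.39  0.23 -0.07  2.44  1.4   0.36  2.27] [ 0.48 -0.14 -0.87]
0 0 0.8 [False, False, True, True] [ 0.35  0.38 -0.89  2.4   1.51  0.63  1.85] [ 0.48 -0.14 -0.87]
0 0 1.2 [False, False, True, True] [ 0.35  0.38 -0.89  2.4   1.51  0.63  1.45] [ 0.48 -0.14 -0.87]
0 1 -1.6 [False, False, True, True] [-0.33  0.24 -0.13  2.43  1.41  0.38  1.12] [ 0.48 -0.14 -0.87]
0 1 -1.2 [False, False, True, True] [-0.24  0.24 -0.23  2.43  1.42  0.4   0.72] [ 0.48 -0.14 -0.87]
0 1 -0.8 [False, False, True, True] [-0.24  0.24 -0.23  2.43  1.42  0.4   0.32] [ 0.48 -0.14 -0.87]
0 1 -0.4 [False, False, True, True] [-0.24  0.24 -0.23  2.43  1.42  0.4  -0.08] [ 0.48 -0.14 -0.87]
0 1
[... 4477 characters left out ...]
98]
0.3 1 -1.2 [True, True, True, True] [-0.85  0.05  0.51  2.3   0.18  0.62  2.02] [ 0.21 -0.06 -0.98]
0.3 1 -0.8 [True, True, True, True] [-0.81  0.05  0.47  2.29  0.18  0.62  1.61] [ 0.21 -0.06 -0.98]
0.3 1 -0.4 [True, True, True, True] [-0.76  0.06  0.42  2.29  0.18  0.63  1.21] [ 0.21 -0.06 -0.98]
0.3 1 -0.0 [True, True, True, True] [-0.71  0.06  0.36  2.29  0.19  0.63  0.8 ] [ 0.21 -0.06 -0.98]
0.3 1 0.4 [True, True, True, True] [-0.67  0.06  0.32  2.29  0.19  0.63  0.4 ] [ 0.21 -0.06 -0.98]
0.3 1 0.8 [True, True, True, True] [-0.62  0.06  0.27  2.28  0.2   0.63 -0.01] [ 0.21 -0.06 -0.98]
0.3 1 1.2 [True, True, True, True] [-0.57  0.06  0.22  2.28  0.2   0.63 -0.41] [ 0.21 -0.06 -0.98]
```

```bash
python3 - <<'E'
from h import *
from scipy.spatial.transform import Rotation as Ro
yaw=-.276; R0,n,up,my=Rm(yaw,0,1); R=Ro.from_rotvec(my*.14).as_matrix()@R0
top=np.array([.47277,.07114,.10597])
env.reach(top+n*.08,R); effector.grasp(10)
env.movel(top+n*.008,R,rate=.08); env.pause(.2)
f0=env.sense()["wrist_force"]@n; print("f0",f0,env.sense()["t"])
for d in np.arange(.004,-.0125,-.001):
    env.movel(top+n*d,R,rate=.03); env.pause(.1); s=env.sense(); f=s["wrist_force"]@n-f0
    print(round(d,3),round((s["ee_pos"]-top)@n,4),round(f,1))
    if f>14: break
env.pause(.15)
env.movel(top+n*.08,R,rate=.12)
env.reach(np.array([.498,.1804,.1155])+n*.16-my*.04,R0)
p,P=look("w",["pointer","green_mark","start_top"],"pics/w3.png"); print(env.sense()["t"],env.sense()["wrist_force"])
E
```

```text
f0 0.26584172208425805 16.1333
0.004 0.0039 0.2
0.003 0.003 0.3
0.002 0.002 -1.4
0.001 0.001 0.6
0.0 0.0 0.9
-0.001 -0.001 2.4
-0.002 -0.002 2.8
-0.003 -0.003 3.5
-0.004 -0.004 3.4
-0.005 -0.005 4.9
-0.006 -0.0056 14.0
-0.007 -0.006 28.7
pointer [([0.5412, 0.2031, 0.1009], 0.7)]
green_mark [([0.5394, 0.2013, 0.0996], 0.66), ([0.54, 0.2062, 0.1012], 0.49)]
start_top [([0.4767, 0.0686, 0.104], 0.77)]
22.125 [-0.62462488 -0.85715168 -0.32455613]
```

View pics/w3.png

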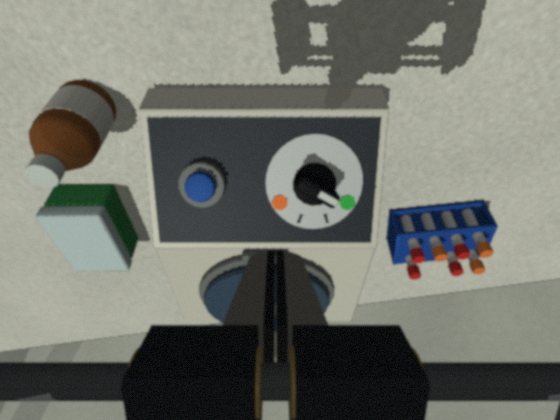

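The force rose like a spring to about 5 N over roughly 6 mm, then hit a hard stop, so the button went fully in. The picture shows it out again at (200,186). The line still points at green (347,202), and the bystanders haven't moved.

```bash
python3 -c "
from station import *
print(workorder.finish_job())"
```

```text
the job is handed in; nothing more can be done
None
```

The knob is set to the green mark and let go, the start button was then pressed fully in and released, the rack, bottle and tip box were left where they were, and the job is handed in; no verdict was returned.

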